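# Tip up the used filter discs and rack them for cleaning

### The arm

A 6-joint arm with a two-finger parallel gripper is mounted at the origin on a cart in front of the work surface, level with it; the furniture and walls round the work are solid. World frame = base frame: x ahead of the robot, y to its left, z up, the work surface at z = 0. Lengths are in mm, angles in degrees, forces in N, time in s.
With the tool pointing down it reaches from about 350 to 850 mm from the base axis. Payload 8.1 kg.
Tool frame: the origin (TCP) lies midway between the tips of the shut fingers; the grasp point (between the pads) lies 19 mm behind it; z points along the fingers, y is the line along which they close (so a half turn about z gives the same grasp; the last joint's range is limited). The gripper opens to 85 mm and grips with 20 to 120 N. Pads are 22 mm wide; open, the fingers measure 114 mm over their backs; the gripper's body (76 mm by 85 mm) begins 54 mm behind the grasp point. The pads swing forward as they close: fully open they stand 13 mm farther back than shut.
Start: joints at [72.284, 7.471, 85.268, -0, 87.261, -4.893], TCP at [133.139, 585.046, 231.292] pointing down, gripper open.
Joint ranges: [-169.43, 169.43], [-51.17, 129.36], [1.28, 143.12], [-76.62, 256.62], [0, 156.53], [-152.29, 152.29]. Speed limits (degrees/s): [136.94, 136.94, 159.86, 180, 180, 180].

### API

Orientations are given as [roll, pitch, yaw] about the fixed x, y, z axes, in that order (R = Rz(yaw) Ry(pitch) Rx(roll)).
In Python, from bench import sense, snapshot, order, finder gives the robot as it stands.
- The arm moves only by the tool send_rows, never from a script. Its argument "steps" is a list of rows, each a list of 2 entries, a list of its own where there are three numbers: the shift along the world's x, y, z in units of 30 mm (1.0 is 30 mm), then the turn, a rotation vector about the world's x, y, z in rad. In form: [[[dx, dy, dz], [wx, wy, wz]], ...]. A call has 1 to 10 rows; each row is the pose to reach, as a shift and turn from the pose commanded when the call began; what a row does not reach only later rows make up. A row lasts 1/8 s, in which the tool goes at most 62.5 mm and 10.7 degrees, less where a joint would pass 70% of its speed; a pose out of reach is approached as far as the arm can. A call with a gripper value outside its range is refused whole. "fingers" is the closure, from 0 (fully open) to 1 (shut), set as the call begins (left out, the last holds). The fingers move at their own pace and stop on an object; "squeeze" is the grip in N (left out, the last holds). Time passes only in rows, so rows that repeat a pose let the fingers close. It gives the time, the measured TCP pose, the force, the opening and the grip force at its end, in the units of the state.
- sense(): the state, without advancing time (a new reading comes with each control period).
- snapshot(name): name is "scene" or "side" or "wrist"; returns a dict with "img" (420x560x3 uint8, red, green, blue), "K" (3x3 intrinsics, pixels), "pose" (4x4, takes a point from camera to world coordinates). Camera axes: x right, y up, looking along -z (the intrinsics and any distortion apply to the point x, -y, -z); pixel columns grow to the right and rows downward; lengths in mm; the calibration is good to about 2 mm. The wrist camera is an equidistant fisheye: a pixel r from the principal point sees the ray r / f radians off the axis. A picture is of the moment at which its call begins. There is no depth.
- order.hand_in(): hands the job in; it is judged then, once.
Trained networks look in the newest picture that a camera, given by its name, has taken for a name from the list of things; names that differ only in an ending like _2 or _b are one class to them, and where a whole thing is asked for, a point or a joint stands for the part that bears it (a point fixed in the world has none). Each returns a list of dicts, best first, with "confidence" (0 to 1); they miss things now and then, are a little off and sometimes report something else, mostly with a low value. They report only what shows in the picture. A call takes as long as a camera call. They do not tell look-alikes from the thing itself.
- finder.find_in(label, camera): "box" ([left, top, width, height] as shares, 0 to 1, of the picture: columns of its width, rows of its height, round what is visible of it).
- finder.trace(label, camera): "mask" (420x560 bool, what is visible of it) and "box" ([left, top, width, height] as shares, 0 to 1, of the picture: columns of its width, rows of its height, round what is visible of it).
- finder.pinpoint(label, camera): "at" ([column, row] as shares, 0 to 1, of the picture: columns of its width, rows of its height: a listed point, or the origin of a listed thing).
The state is a dict: "time": time; "joint_pos": joint angles; "qd": joint speeds; "joint_efforts": joint torques, N m; "tool_pos": TCP position; "tcp_rot": TCP orientation; "ft_force": force on the tool from outside, world axes, zero at the start; "wrist_torque": the same for the moment, N m; "finger_gap": finger opening in mm; "grip_force": force on a finger pad.
Only numpy, scipy, OpenCV 4.12 (cv2) and the standard library are available. Lean on these libraries where they do the work, as an engineer would, in place of code of your own. Each camera call takes 0.05 s, during which the arm holds its last target. There are 200 camera calls.

### The job

The two bronze-coloured filter discs in the grey storage tray are used and have to be cleaned: press each one down on the side that overhangs its well so that it tips up and leans in its pocket, then take it by the raised edge and lower it on edge into a free slot of the wire rack, one disc to a slot. Do not let a disc drop through the air, leave the steel-coloured discs where they are, both the one in the tray and the one already racked, and do not disturb the bottle, pots, beaker and tweezers beside the work.

Things in the scene. Friction and masses are not known exactly. Their poses are not given: they have to be found in the camera images.
- tray: Light grey plastic tray, fixed, 86 (x) by 192 mm (y), rim 31 mm high; three equal pockets 54 mm wide in y. Origin on the worktop under the centre of the middle pocket's disc; x points from the robot side to the press side (orange dots), y left, z up. Each pocket: shelf 25 mm high from the near wall's face at x = -26.5 to the tipping edge at x = +4 mm, where a disc lies centred near x = 0; beyond the edge, the press well
- pocket_1 (a point): Middle of the tipping edge of the pocket at y = +62 mm, at shelf height (25 mm); tray axes. The well's floor falls from the edge at 60 degrees to the level for 24 mm (foot: 12 mm past the edge, 21 mm below it), then a stop face square to it rises at 30 degrees up to the far wall (inner face 42 mm past the edge), as high as the rim
- pocket_2 (a point): The same point of the pocket at y = 0. A lying disc overhangs the edge by 21 mm. Pressed with a fingertip 10 to 20 mm past the edge until its top face, 10 mm past the edge, is at shelf height (8 mm down), it tips, slides down the slope and stays leaning on it at 60 degrees to the level when let go. Its other side swings up 30 mm meanwhile: keep the gripper off the space above it
- pocket_3 (a point): The same point of the pocket at y = -62 mm. Of a leaning disc some 26 mm stand free beyond the edge, up and toward -x: its raised edge is then 13 mm on the -x side of this point and 22 mm above it (underside; the disc is 8 mm thick on the +x side of that)
- bronze_a: One of the two used discs: bronze/copper-coloured, sintered metal filter disc, 50 mm diameter, 8 mm thick, about 80 g. Origin at its centre, z along its axis. Starts flat in one of the three tray pockets, which one varies
- bronze_b: The other used disc: bronze/copper-coloured, like bronze_a, sintered metal filter disc, 50 mm diameter, 8 mm thick, about 80 g. Origin at its centre, z along its axis. Starts flat in one of the three tray pockets, which one varies
- steel_disc: Clean disc, silver steel-coloured, in the tray; stays there, sintered metal filter disc, 50 mm diameter, 8 mm thick, about 80 g. Origin at its centre, z along its axis. Starts flat in one of the three tray pockets, which one varies
- racked_disc: Silver steel-coloured disc of the same size that already stands in slot 1 of the rack. Origin at its centre, z along its axis
- rack: Stainless wire rack, fixed, in a shallow steel drip tray (121 by 225 mm, rim 15 mm high). 169 mm long (x), 66 mm wide (y). Origin at the centre of its underside, 3 mm above the worktop; x points away from the robot side, z up. Two lengthwise rails at y = +-16 mm, 12 mm up, cradle the discs' rims; four slots, 40 mm apart along x, are gaps between pairs of wire hoops 32 mm wide, tops 40 mm up
- slot_1 (a point): Where the centre of a disc standing in slot 1 (nearest the robot) lies, 34.5 mm above the rack's underside; rack axes. Taken by racked_disc. A racked disc stands across the rack (its faces toward +-x), its rim in the rails' cradle, leaning about 20 degrees from vertical, upper edge toward -x
- slot_2 (a point): The same point of slot 2, free. The near hoop of a slot leans 20 degrees from vertical, top toward -x, the far hoop 10 degrees; the gap is 14 mm wide at the rails and 18 mm at the mouth
- slot_3 (a point): The same point of slot 3, free
- slot_4 (a point): The same point of slot 4 (farthest), free
- rinse_bottle: Amber-brown bottle with white cap, 55 mm diameter, 105 mm high, between tray and rack. Origin at the centre of its underside, z up
- septa_pot: White round pot at the front between tray and rack, 41 mm diameter, 42 mm high. Origin at the centre of its underside
- beaker: Clear beaker in front of the label printer, 54 mm diameter, 70 mm high. Origin at the centre of its underside
- standard_jar: White jar with red cap in front of the mug, 45 mm diameter, 78 mm high. Origin at the centre of its underside
- tweezers: Steel tweezers, 122 mm long (y), 15 mm wide, 8 mm high, lying in front of the tray. Origin at the centre of its underside
Not all that is in view belongs to the job. Leave any green or pink look-alike of the bronze_a alone.

How it is judged (in metres and radians):
On the way, in this order (a step that is already met when the one before it is completed fails the run):
1. a bronze disc is tipped up in its pocket: it leans at more than 43 degrees, its centre within 20 mm of the pocket's tipping edge ((((distance between bronze_a and pocket_1 below 0.02 m or distance between bronze_a and pocket_2 below 0.02 m or distance between bronze_a and pocket_3 below 0.02 m) and angle between bronze_a's own z axis and vertical between 0.75 and 2.39 rad) or ((distance between bronze_b and pocket_1 below 0.02 m or distance between bronze_b and pocket_2 below 0.02 m or distance between bronze_b and pocket_3 below 0.02 m) and angle between bronze_b's own z axis and vertical between 0.75 and 2.39 rad))), for 0.2 s.
2. a first bronze disc stands in a slot of the rack ((((distance between bronze_a and slot_1 below 0.009 m or distance between bronze_a and slot_2 below 0.009 m or distance between bronze_a and slot_3 below 0.009 m or distance between bronze_a and slot_4 below 0.009 m) and angle between bronze_a's own z axis and vertical between 0.95 and 2.19 rad and angle between the z axis of bronze_a and the x axis of rack, either way round below 0.6 rad) or ((distance between bronze_b and slot_1 below 0.009 m or distance between bronze_b and slot_2 below 0.009 m or distance between bronze_b and slot_3 below 0.009 m or distance between bronze_b and slot_4 below 0.009 m) and angle between bronze_b's own z axis and vertical between 0.95 and 2.19 rad and angle between the z axis of bronze_b and the x axis of rack, either way round below 0.6 rad))), for 0.2 s.
At the end, for the whole second after the job is handed in: Both bronze discs stand on edge at rest in two different free slots of the rack: centre within 9 mm of the slot site, axis over 54 degrees from vertical and within 34 degrees of the rack's x. The steel disc in the tray is within 8 mm, the racked one within 12 mm, of its start ((distance between bronze_a and slot_1 below 0.009 m or distance between bronze_a and slot_2 below 0.009 m or distance between bronze_a and slot_3 below 0.009 m or distance between bronze_a and slot_4 below 0.009 m) and angle between bronze_a's own z axis and vertical between 0.95 and 2.19 rad and angle between the z axis of each of bronze_a, bronze_b and the x axis of rack, either way round below 0.6 rad and (distance between bronze_b and slot_1 below 0.009 m or distance between bronze_b and slot_2 below 0.009 m or distance between bronze_b and slot_3 below 0.009 m or distance between bronze_b and slot_4 below 0.009 m) and angle between bronze_b's own z axis and vertical between 0.95 and 2.19 rad and distance between bronze_a and bronze_b above 0.03 m and linear speed of each of bronze_a, bronze_b below 0.02 m/s and distance of steel_disc from where it was at the start of the episode below 0.008 m and distance of racked_disc from where it was at the start of the episode below 0.012 m); the robot touches nothing.
It fails at once if a bronze disc is let go in the air ((height (world z) of bronze_a above 0.085 m and contact force between bronze_a and the fingers below 0.05 N) or (height (world z) of bronze_b above 0.085 m and contact force between bronze_b and the fingers below 0.05 N)).
It fails at once if the steel disc in the tray is shifted or tipped up (distance of steel_disc from where it was at the start of the episode above 0.008 m or angle between steel_disc's own z axis and vertical between 0.3 and 2.84 rad).
It fails at once if the steel disc already in the rack is pulled out or knocked over (distance of racked_disc from where it was at the start of the episode above 0.012 m).
It fails at once if the bottle, pot, beaker, jar or tweezers beside the work is pushed away or knocked over (distance of any of rinse_bottle, septa_pot, beaker, standard_jar, tweezers from where it was at the start of the episode above 0.02 m or angle between any of rinse_bottle, septa_pot, beaker, standard_jar's own z axis and vertical above 0.35 rad).
It also fails if it takes over 72 s, if anything falls off the work surface, if the arm or the gripper's body presses on something with over 40 N, if the wrist force passes 120 N, or if a joint passes its speed limit or range.

## Working session

There is one attempt and no reset: what is moved stays moved. The work goes in short steps, Python scripts to look and compute and a tool call to move; the robot and the scene stay as the last step left them, time stands still between calls to the robot, and variables do not carry over. Pictures are saved under pics/ and viewed, at most 10 in all, crops included, and the job is handed in when it is done.

Besides the shell and the picture viewer there is one more tool, called after "Request:" as a command line: name --argument value ..., lists and objects as JSON in quotes. send_rows: Moves the arm, as the interface text tells. Its arguments: {"type":"object","properties":{"steps":{"type":"array"},"fingers":{"type":"number"},"squeeze":{"type":"number"}},"required":["steps"]}

```bash
mkdir -p pics; ls
cat > h.py <<'E'
from bench import sense, snapshot, order, finder
import numpy as np, cv2
def ray(s,u,v,fish=False):
    K=s['K'];x=(u-K[0][2])/K[0][0];y=(v-K[1][2])/K[1][1]
    if fish:
        r=np.hypot(x,y);k=np.tan(r)/r if r>1e-9 else 1;x*=k;y*=k
    P=np.array(s['pose']);d=P[:3,:3]@np.array([x,-y,-1.]);return P[:3,3],d
def atz(s,u,v,z,fish=False):
    o,d=ray(s,u,v,fish);return o+d*(z-o[2])/d[2]
def proj(s,p,fish=False):
    P=np.array(s['pose']);c=P[:3,:3].T@(np.array(p)-P[:3,3]);x,y=c[0]/-c[2],-c[1]/-c[2]
    if fish:
        r=np.hypot(x,y);k=np.arctan(r)/r if r>1e-9 else 1;x*=k;y*=k
    K=s['K'];return np.array([K[0][0]*x+K[0][2],K[1][1]*y+K[1][2]])
def save(s,n):cv2.imwrite('pics/'+n,s['img'][...,::-1])
E
python3 - <<'E'
from h import *
print(sense())
S={n:snapshot(n) for n in('scene','side','wrist')}
for n,s in S.items(): print(n,s.keys(),np.round(s['K'],1).tolist(),np.round(s['pose'],2).tolist())
cv2.imwrite('pics/a.png',cv2.resize(S['scene']['img'],(800,600))[...,::-1])
save(S['side'],'b.png');save(S['wrist'],'c.png')
for n in S:
  for l in('tray','rack','bronze_a','steel_disc','pocket_1','pocket_2','pocket_3','slot_1','slot_2','slot_3','slot_4','rinse_bottle','septa_pot'):
    print(n,l,[(np.round(np.array(d['at'])*[560,420]).tolist(),round(d['confidence'],2)) for d in finder.pinpoint(l,n)][:4])
E
```

```text
pics
{'time': 0.0, 'joint_pos': array([ 7.22831975e+01,  7.51689321e+00,  8.53288752e+01,  1.14793606e-03,
        8.72623789e+01, -4.89386526e+00]), 'qd': array([-0.06406275, -0.04522434,  0.03244589, -0.07899532,  0.01752667,
       -0.02982008]), 'joint_efforts': array([-2.03093667e-03, -5.69411051e+01, -5.00543082e+01, -4.29740203e-04,
        1.49081298e-02,  1.45456954e-05]), 'tool_pos': array([132.97370351, 584.5123309 , 230.22970549]), 'tcp_rot': array([-1.79892345e+02, -1.03684126e-02,  1.67176997e+02]), 'ft_force': array([-0.46225839, -0.07879053,  0.13722126]), 'wrist_torque': array([ 0.05344301, -0.06486346, -0.04394032]), 'grip_force': 0.0, 'finger_gap': 85.50492298591153}
scene dict_keys(['img', 'K', 'pose']) [[538.4, 0.0, 280.9], [0.0, 538.4, 208.9], [0.0, 0.0, 1.0]] [[0.67, 0.32, -0.66, -401.73], [-0.74, 0.3, -0.6, -989.06], [0.0, 0.9, 0.44, 686.48], [0.0, 0.0, 0.0, 1.0]]
side dict_keys(['img', 'K', 'pose']) [[427.9, 0.0, 278.6], [0.0, 427.9, 206.2], [0.0, 0.0, 1.0]] [[0.84, 0.24, -0.48, -31.97], [-0.54, 0.37, -0.75, -984.79], [-0.0, 0.9, 0.45, 570.5], [0.0, 0.0, 0.0,
[... 1970 characters left out ...]
), ([244.0, 182.0], 0.61)]
side slot_3 [([225.0, 189.0], 0.76), ([233.0, 189.0], 0.67), ([216.0, 197.0], 0.61), ([244.0, 182.0], 0.61)]
side slot_4 [([225.0, 189.0], 0.76), ([233.0, 189.0], 0.67), ([216.0, 197.0], 0.61), ([244.0, 182.0], 0.61)]
side rinse_bottle [([257.0, 222.0], 0.93)]
side septa_pot [([224.0, 231.0], 0.57)]
wrist tray []
wrist rack []
wrist bronze_a []
wrist steel_disc [([7.0, 393.0], 0.47), ([25.0, 359.0], 0.18)]
wrist pocket_1 [([10.0, 396.0], 0.64)]
wrist pocket_2 [([10.0, 396.0], 0.64)]
wrist pocket_3 [([10.0, 396.0], 0.64)]
wrist slot_1 []
wrist slot_2 []
wrist slot_3 []
wrist slot_4 []
wrist rinse_bottle [([45.0, 385.0], 0.62)]
wrist septa_pot [([25.0, 359.0], 0.84)]
```

View pics/a.png

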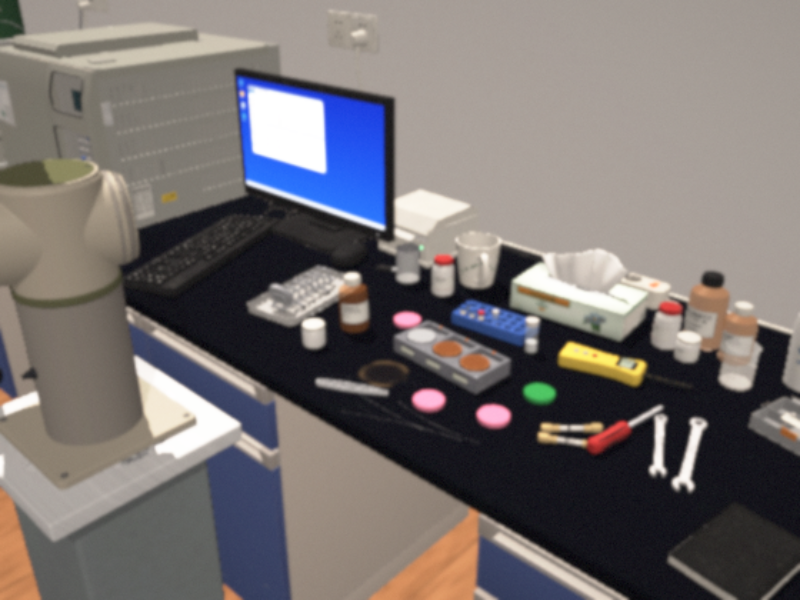

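Run:
```python
from h import *
s=snapshot('scene');t=snapshot('side')
for n,c,pts in(('scene',s,dict(tray=(313,257,0),p335=(335,257,25),p312=(312,245,25),p297=(297,236,25),rack=(213,204,3),s221=(221,191,37.5),s201=(201,201,37.5),d311=(311,242,29),d332=(332,255,29),bottle=(250,230,0),pot=(219,240,0))),('side',t,dict(tray=(305,254,0),p316=(316,258,25),p306=(306,245,25),p294=(294,237,25),rack=(234,200,3),s225=(225,189,37.5),s216=(216,197,37.5),s244=(244,182,37.5),bottle=(257,222,0),pot=(224,231,0)))):
  for k,(u,v,z) in pts.items(): print(n,k,np.round(atz(c,u,v,z),0))
```

```text
scene tray [ 487. -290.    0.]
scene p335 [ 489. -353.   25.]
scene p312 [ 496. -278.   25.]
scene p297 [ 506. -221.   25.]
scene rack [514. 110.   3.]
scene s221 [542. 103.  38.]
scene s201 [458.  94.  38.]
scene d311 [ 500. -271.   29.]
scene d332 [ 486. -347.   29.]
scene bottle [479. -79.   0.]
scene pot [387. -59.   0.]
side tray [ 499. -274.    0.]
side p316 [ 487. -333.   25.]
side p306 [ 501. -274.   25.]
side p294 [ 499. -227.   25.]
side rack [492.  88.   3.]
side s225 [473. 107.  38.]
side s216 [426.  70.  38.]
side s244 [548. 123.  38.]
side bottle [483. -68.   0.]
side pot [383. -64.   0.]
```

The scene picture shows the work tray at about (450,352) in the 800x600 view. The steel disc is at (422,335), left, and the bronze discs are at (447,349) and (475,362). The rack is at (298,293). Things that could be mistaken for the bronze discs:
- pink discs at (407,320), (428,400) and (493,415)
- a green disc at (540,392)
- the dark brown ring at (383,373)
- a second tray at the far right, (785,430)

By the description I choose the bronze discs in the middle and right pockets. I'll look at the rack from above first.

Request:
send_rows --steps '[[[10.2, -16.2, 0.6], [0, 0, 0.224]], [[10.2, -16.2, 0.6], [0, 0, 0.224]], [[10.2, -16.2, 0.6], [0, 0, 0.224]], [[10.2, -16.2, 0.6], [0, 0, 0.224]], [[10.2, -16.2, 0.6], [0, 0, 0.224]], [[10.2, -16.2, 0.6], [0, 0, 0.224]], [[10.2, -16.2, 0.6], [0, 0, 0.224]], [[10.2, -16.2, 0.6], [0, 0, 0.224]], [[10.2, -16.2, 0.6], [0, 0, 0.224]], [[10.2, -16.2, 0.6], [0, 0, 0.224]]]' --fingers 1 --squeeze 40

```text
time: 3.45
tool_pos: [440.5, 95.8, 249.5]
tcp_rot: [-180.0, 0.0, 179.7]
ft_force: [0.2, 1.2, 0.1]
finger_gap: 0.2
grip_force: 0.0
```

Request:
send_rows --steps '[[[0, 0, 0], [0, 0, 0]], [[0, 0, 0], [0, 0, 0]]]'

```text
time: 3.7
tool_pos: [438.5, 100.3, 249.2]
tcp_rot: [180.0, -0.0, -179.9]
ft_force: [-1.3, 0.0, -0.1]
finger_gap: -0.1
grip_force: 0.0
```

Run:
```python
from h import *
q=sense();print(q['time'],q['tool_pos'],q['tcp_rot'],q['finger_gap'])
s=snapshot('wrist');cv2.imwrite('pics/d.png',cv2.resize(s['img'],(800,600))[...,::-1]);np.savez('rackview.npz',**s)
for l,z in(('rack',3),('slot_1',37.5),('racked_disc',37.5),('rinse_bottle',0),('septa_pot',0)):
  for d in finder.pinpoint(l,'wrist'):
    a=np.array(d['at'])*[560,420];print(l,a.round(),round(d['confidence'],2),atz(s,*a,z,True).round(1))
```

```text
3.7 [438.52754355 100.26424675 249.17894451] [ 1.79973534e+02 -2.58047053e-02 -1.79910362e+02] -0.14204407343185055
rack [276. 216.] 0.75 [495.   95.2   3. ]
slot_1 [270. 203.] 0.74 [467.   88.   37.5]
slot_1 [264. 172.] 0.61 [430.8  82.4  37.5]
slot_1 [281. 239.] 0.59 [511.4 101.4  37.5]
slot_1 [285. 267.] 0.57 [549.9 106.5  37.5]
racked_disc [265. 173.] 0.65 [431.6  83.7  37.5]
rinse_bottle [157. 207.] 0.59 [484.  -63.8   0. ]
septa_pot [156. 133.] 0.67 [386.2 -57.    0. ]
```

View pics/d.png

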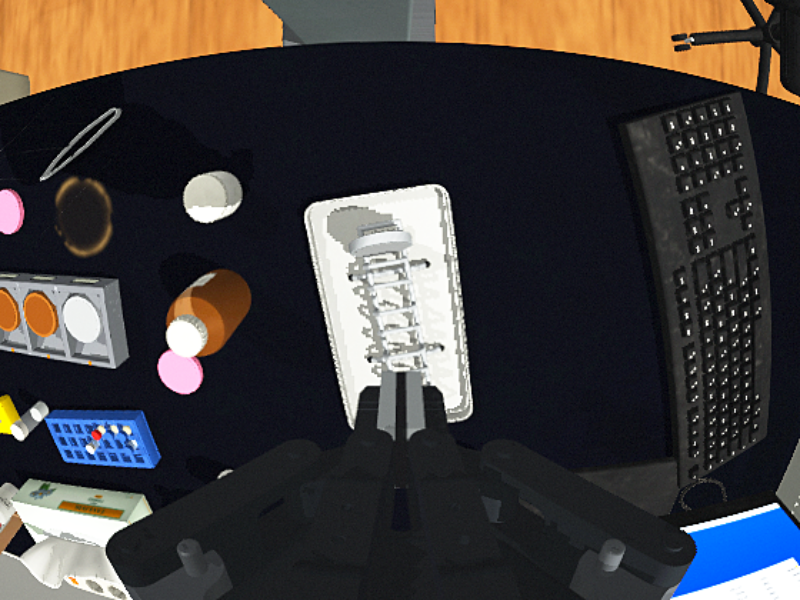

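The picture shows the rack in its white drip tray at about (390,300). The steel disc stands in the nearest slot at (380,240), and the three slots beyond it are free. The rack is turned by about 10 degrees. The tray comes next.

Request:
send_rows --steps '[[[0, -12.7, 0], [0, 0, 0]], [[0, -12.7, 0], [0, 0, 0]], [[0, -12.7, 0], [0, 0, 0]], [[0, -12.7, 0], [0, 0, 0]], [[0, -12.7, 0], [0, 0, 0]], [[0, -12.7, 0], [0, 0, 0]], [[0, -12.7, 0], [0, 0, 0]], [[0, -12.7, 0], [0, 0, 0]], [[0, -12.7, 0], [0, 0, 0]]]'

```text
time: 5.12
tool_pos: [439.5, -280.5, 249.4]
tcp_rot: [180.0, 0.0, -179.9]
ft_force: [0.5, 0.6, -0.3]
finger_gap: 0.3
grip_force: 0.0
```

Run:
```python
from h import *
q=sense();print(q['time'],q['tool_pos'],q['tcp_rot'],q['qd'].round(1))
s=snapshot('wrist');cv2.imwrite('pics/e.png',cv2.resize(s['img'][80:380,80:480],(800,600))[...,::-1]);np.savez('trayview.npz',**s)
for l,z in(('tray',0),('pocket_1',25),('bronze_a',29),('steel_disc',29)):
  for d in finder.pinpoint(l,'wrist'):
    a=np.array(d['at'])*[560,420];print(l,a.round(),round(d['confidence'],2),atz(s,*a,z,True).round(1))
hsv=cv2.cvtColor(s['img'],cv2.COLOR_RGB2HSV)
m=cv2.inRange(hsv,(5,120,70),(20,255,255))
n,L,st,c=cv2.connectedComponentsWithStats(m)
for i in range(1,n):
  if st[i,4]>80: print('orange',c[i].round(),st[i].tolist(),atz(s,*c[i],33,True).round(1))
```

```text
5.125 [ 439.45497327 -280.54827336  249.35752844] [ 1.79980309e+02  6.01273368e-03 -1.79898827e+02] [ 0.4 -0.4  0.1 -0.1 -0.2 -0.2]
tray [282. 211.] 0.62 [ 491.1 -278.     0. ]
tray [228. 217.] 0.41 [ 499.  -347.6    0. ]
bronze_a [159. 159.] 0.8 [ 415.2 -424.2   29. ]
bronze_a [227. 221.] 0.79 [ 493.6 -344.3   29. ]
bronze_a [156. 229.] 0.76 [ 505.7 -437.9   29. ]
bronze_a [388. 260.] 0.73 [ 548.8 -138.9   29. ]
bronze_a [282. 218.] 0.62 [ 489.2 -278.6   29. ]
bronze_a [237. 127.] 0.57 [ 380.9 -328.9   29. ]
steel_disc [329. 225.] 0.6 [ 498.9 -221.    29. ]
steel_disc [283. 217.] 0.27 [ 487.7 -276.7   29. ]
orange [172.  17.] [41, 0, 270, 49, 8730] [ 249.3 -401.8   33. ]
orange [500.  30.] [413, 0, 147, 73, 6574] [235.4  -2.1  33. ]
orange [42. 41.] [38, 33, 9, 17, 88] [ 244.8 -592.1   33. ]
orange [315. 114.] [302, 107, 30, 19, 192] [ 366.9 -242.6   33. ]
orange [353. 121.] [339, 110, 24, 28, 134] [ 372.8 -200.3   33. ]
orange [336. 164.] [306, 147, 54, 26, 314] [ 422.9 -217.5   33. ]
orange [429. 200.] [422, 189, 23, 30, 174] [464.2 -94.6  33. ]
orange [229. 218.] [209, 198, 41, 40, 1300] [ 487.8 -341.2   33. ]
orange [280. 221.] [260, 201, 42, 41, 1332] [ 492.2 -280.2   33. ]
orange [459. 221.] [441, 200, 43, 47, 1116] [492.2 -44.8  33. ]
```

View pics/e.png

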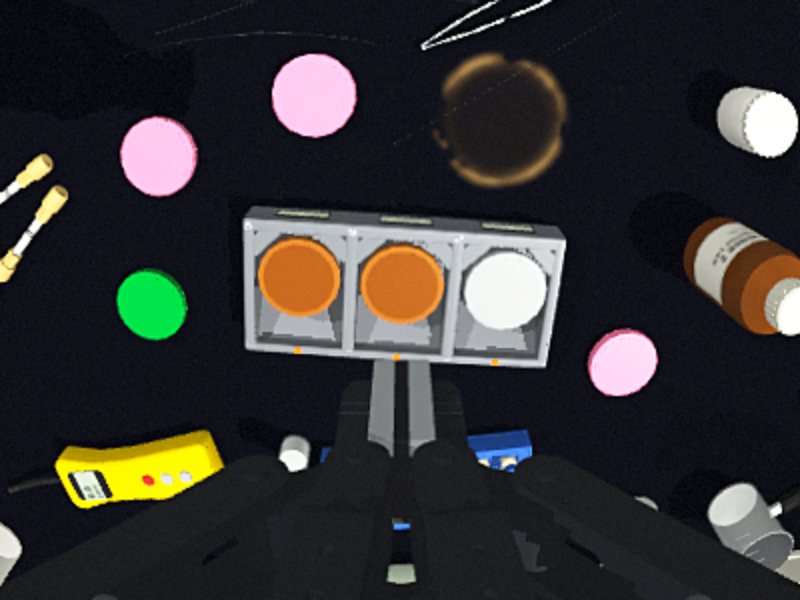

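The picture shows the tray with bronze discs at crop (298,278) and (402,284) and the steel disc at (505,289). The orange dots, marking the press side, are at (297,350), (396,357) and (494,362). The pink and green discs lie outside the tray. This confirms the choice. I'll cross-check the tray with its rim corners.

Run:
```python
from h import *
s=dict(np.load('trayview.npz'))
for n,p in dict(nl=(246,220),nr=(566,240),fr=(548,367),fl=(246,348),dot3=(297,350),dot2=(396,357),dot1=(494,362),edge3=(297,316)).items():
  print(n,atz(s,80+p[0]/2,80+p[1]/2,25 if 'edge' in n else 31,True).round(1))
K=s['K'];print(sense()['joint_pos'].round(1))
```

```text
nl [ 453.9 -371.3   31. ]
nr [ 465.8 -182.    31. ]
fr [ 551.  -185.7   31. ]
fl [ 537.7 -378.2   31. ]
dot3 [ 538.4 -345.3   31. ]
dot2 [ 542.7 -283.2   31. ]
dot1 [ 546.6 -221.3   31. ]
edge3 [ 517.7 -344.9   25. ]
[ -38.2   -5.2   96.2    0.    89.  -128.3]
```

Request:
send_rows --steps '[[[2.4, -2.05, -3], [0, 0, -0.066]], [[2.4, -2.05, -6.3], [0, 0, -0.066]], [[2.4, -2.05, -6.3], [0, 0, -0.066]], [[2.4, -2.05, -6.3], [0, 0, -0.066]], [[2.4, -2.05, -6.3], [0, 0, -0.066]], [[2.4, -2.05, -6.3], [0, 0, -0.066]]]'

```text
time: 6.12
tool_pos: [511.9, -343.7, 62.1]
tcp_rot: [-179.9, 0.1, 176.3]
ft_force: [-0.0, -0.9, 0.8]
finger_gap: 0.0
grip_force: 0.0
```

Request:
send_rows --steps '[[[0, 0, -0.4], [0, 0, 0]], [[0, 0, -0.7], [0, 0, 0]], [[0, 0, -0.8], [0, 0, 0]], [[0, 0, -0.9], [0, 0, 0]], [[0, 0, -1.0], [0, 0, 0]], [[0, 0, -1.1], [0, 0, 0]], [[0, 0, -1.2], [0, 0, 0]], [[0, 0, -1.2], [0, 0, 0]]]'

```text
time: 7.12
tool_pos: [512.3, -343.8, 24.9]
tcp_rot: [-180.0, 0.1, 176.2]
ft_force: [5.2, 0.6, 2.6]
finger_gap: -0.0
grip_force: 2.6
```

Run:
```python
from h import *
s=snapshot('wrist');cv2.imwrite('pics/f.png',cv2.resize(s['img'][80:380,80:480],(800,600))[...,::-1])
q=sense();print(q['time'],q['tool_pos'],q['ft_force'])
```

```text
7.175 [ 512.230997   -343.73246708   24.9525105 ] [5.82146522 0.1910881  1.90070573]
```

View pics/f.png

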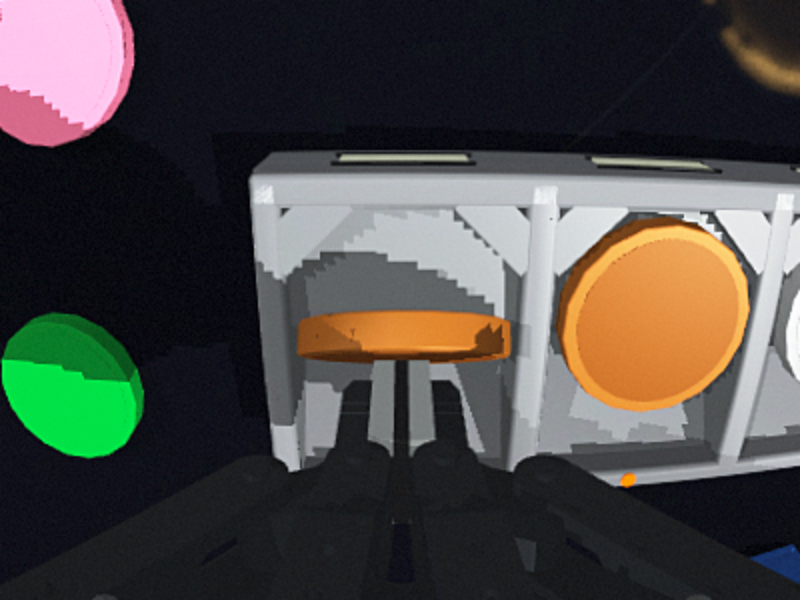

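The picture shows the right-hand disc tipped up, leaning edge-on at crop (405,335) behind the shut fingers. The middle disc at (655,315) is still flat. I'll press that one now.

Request:
send_rows --steps '[[[0.1, 0, 0.5], [0, 0, 0]], [[0.14, 0, 1.5], [0, 0, 0]], [[0.14, 2.06, 1.5], [0, 0, 0]], [[0.14, 2.06, 1.5], [0, 0, 0]], [[0.14, 2.06, 0.8], [0, 0, 0]], [[0.14, 2.06, 0.5], [0, 0, 0]], [[0.14, 2.06, 0.4], [0, 0, 0]], [[0.14, 2.06, 0.3], [0, 0, 0]], [[0.14, 2.06, 0.2], [0, 0, 0]], [[0.14, 2.06, 0.1], [0, 0, 0]]]'

```text
time: 8.43
tool_pos: [515.8, -282.0, 27.7]
tcp_rot: [-180.0, 0.1, 176.2]
ft_force: [1.2, -0.5, -0.5]
finger_gap: 0.0
grip_force: 0.3
```

Request:
send_rows --steps '[[[0, 0, -0.1], [0, 0, 0]], [[0, 0, -0.1], [0, 0, 0]], [[0, 0, -0.1], [0, 0, 0]], [[0.1, 0, 0.5], [0, 0, 0]], [[0.1, 0, 2], [0, 0, 0]], [[-1, 0, 4], [0, 0, -0.2]], [[-2.4, 0, 6], [0, 0, -0.2]], [[-2.4, 0, 6], [0, 0, -0.2]]]'

```text
time: 9.43
tool_pos: [443.0, -282.8, 212.3]
tcp_rot: [-179.8, 0.3, 164.7]
ft_force: [0.6, -1.2, 0.0]
finger_gap: 0.1
grip_force: 0.0
```

Run:
```python
from h import *
s=snapshot('wrist');cv2.imwrite('pics/g.png',cv2.resize(s['img'][110:350,120:440],(800,600))[...,::-1]);np.savez('tipview.npz',**s)
q=sense();print(q['time'],q['tool_pos'],q['tcp_rot'],q['ft_force'])
```

```text
9.475 [ 442.87548248 -282.85528358  212.33695336] [-179.84014196    0.26356876  164.72723545] [ 1.45389539 -0.86077572  1.22622716]
```

View pics/g.png

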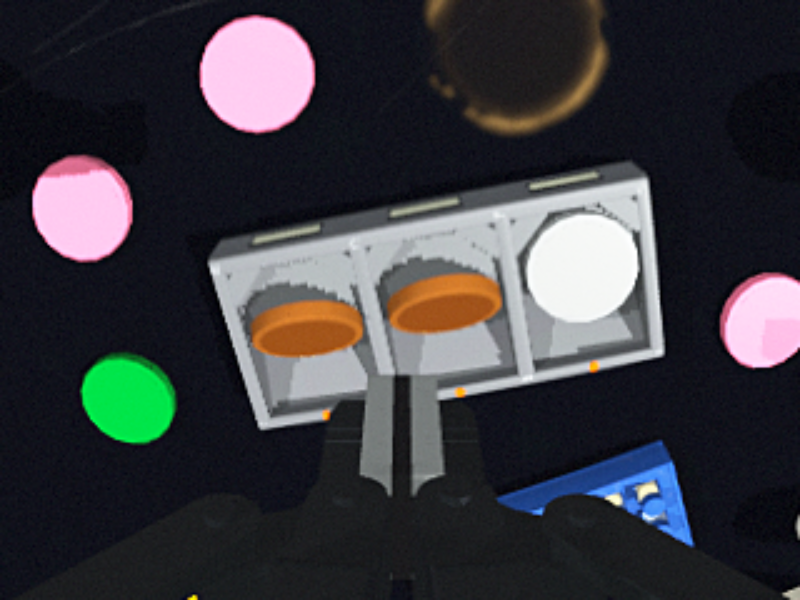

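The picture shows both bronze discs leaning in their pockets, at crop (307,328) and (444,303). The steel disc at (582,267) is untouched. Next I compute the pre-grasp for the middle disc.

```bash
cat >> h.py <<'E'
from scipy.spatial.transform import Rotation as Ro
def frame(yaw,tilt):  # tool y along frame x, tilted: tool z = (sin tilt, -cos tilt)
    return Ro.from_euler('z',yaw,degrees=True)*Ro.from_euler('y',-tilt,degrees=True)*Ro.from_euler('ZX',[90,180],degrees=True)
def go(p,R,q=None):
    q=q or sense();R0=Ro.from_euler('xyz',q['tcp_rot'],degrees=True)
    d=(np.array(p)-q['tool_pos'])/30;w=(R*R0.inv()).as_rotvec();print('shift',d.round(2),'turn',w.round(3),'deg',np.degrees(np.linalg.norm(w)).round(1))
def tray(e,x,z):  # e=edge world xy, x,z from edge
    return np.array([e[0]+.9978*x,e[1]-.066*x,25+z])
P2=(496.3,-280.1);P3=(492.2,-342.0);U=np.array([-.5,.866])
E
python3 - <<'E'
from h import *
s=dict(np.load('tipview.npz'))
hsv=cv2.cvtColor(s['img'],cv2.COLOR_RGB2HSV);m=cv2.inRange(hsv,(5,120,70),(20,255,255))
n,L,st,c=cv2.connectedComponentsWithStats(m)
def disc(e,dy=0,dx=0):
    ctr=np.array([3+dx,2.9]);C=tray(e,*ctr)+dy*np.array([.066,.998,0]);a=np.linspace(0,6.28,60);pts=[]
    n_=np.array([.866*.9978,-.866*.066,.5]);u=np.array([-.5*.9978,.5*.066,.866]);y=np.array([.066,.998,0])
    for k in(-4,4):
        pts+= [proj(s,C+k*n_+25*np.cos(t)*u+25*np.sin(t)*y,True) for t in a]
    return cv2.boundingRect(np.array(pts,np.float32))
for i in range(1,n):
  if st[i,4]>200 and abs(c[i][1]-236)<20: print(c[i].round(),st[i].tolist())
print(disc(P3),disc(P2))
go(tray(P2,*(np.array([-2,11])+90*U)),frame(-3.8,30))
E
```

```text
[297. 231.] [275, 219, 46, 24, 850]
[242. 241.] [220, 230, 45, 23, 832]
(219, 233, 46, 17) (273, 222, 48, 18)
shift [ 0.22  0.2  -3.28] turn [ 0.334 -0.461 -1.335] deg 83.2
```

Request:
send_rows --steps '[[[0, 0, 0], [0.084, -0.115, -0.334]], [[0, 0, 0], [0.167, -0.23, -0.668]], [[0, 0, 0], [0.25, -0.345, -1.0]], [[0, 0, 0], [0.334, -0.461, -1.335]], [[0.1, 0.1, -1], [0.334, -0.461, -1.335]], [[0.22, 0.2, -1], [0.334, -0.461, -1.335]], [[0.22, 0.2, -1], [0.334, -0.461, -1.335]], [[0.22, 0.2, -1], [0.334, -0.461, -1.335]], [[0.22, 0.2, -1], [0.334, -0.461, -1.335]], [[0.22, 0.2, -1], [0.334, -0.461, -1.335]]]' --fingers 0.83

```text
time: 10.72
tool_pos: [449.9, -275.4, 176.9]
tcp_rot: [149.9, -0.2, 86.6]
ft_force: [-0.0, -1.0, 0.1]
finger_gap: 14.3
grip_force: 0.0
```

Request:
send_rows --steps '[[[0, 0, 0], [0, 0, 0]], [[0, 0, 0], [0, 0, 0]]]'

```text
time: 10.98
tool_pos: [450.1, -275.8, 177.4]
tcp_rot: [149.8, -0.2, 86.4]
ft_force: [-0.6, 0.1, 1.3]
finger_gap: 14.7
grip_force: 0.0
```

Run:
```python
from h import *
from scipy.optimize import least_squares
q=sense();print(q['time'],q['tool_pos'],q['tcp_rot'],q['finger_gap'])
go(tray(P2,*(np.array([-2,11])+60*U)),frame(-3.8,30))
cams={}
for name in('wrist','side','scene'):
  s=snapshot(name);cams[name]=s;f=name=='wrist'
  if f: np.savez('pre.npz',**s);cv2.imwrite('pics/w.png',s['img'][...,::-1])
  m=cv2.inRange(cv2.cvtColor(s['img'],cv2.COLOR_RGB2HSV),(5,120,70),(20,255,255))
  for e in(P2,P3):
    a0=proj(s,tray(e,3,3),f)
    n,L,st,c=cv2.connectedComponentsWithStats(m)
    i=min(range(1,n),key=lambda i:np.hypot(*(c[i]-a0))if st[i,4]>20 else 1e9)
    print(name,e,a0.round(),c[i].round(),st[i].tolist())
    for tilt in(45,52,60):
      t=np.radians(tilt);n_=np.array([np.sin(t),-.066*np.sin(t),np.cos(t)]);u=np.array([-np.cos(t),.066*np.cos(t),np.sin(t)]);y=np.array([.066,.998,0])
      C=np.array([e[0],e[1],25])+1*u+4*n_
      pts=[proj(s,C+k*n_+25*np.cos(w)*u+25*np.sin(w)*y,f) for k in(-4,4) for w in np.linspace(0,6.28,60)]
      print('   ',tilt,cv2.boundingRect(np.array(pts,np.float32)))
```

```text
10.975 [ 450.14449367 -275.7611861   177.36336201] [149.846355    -0.1761498   86.44990093] 14.697540766007338
shift [ 0.47 -0.07 -2.98] turn [-0.003  0.003 -0.004] deg 0.3
wrist (496.3, -280.1) [247. 193.] [247. 193.] [235, 168, 25, 52, 1061]
    45 (232, 167, 27, 54)
    52 (235, 167, 22, 53)
    60 (239, 167, 15, 53)
wrist (492.2, -342.0) [249. 252.] [249. 248.] [238, 228, 23, 43, 752]
    45 (235, 227, 25, 51)
    52 (238, 227, 20, 50)
    60 (242, 227, 13, 50)
side (496.3, -280.1) [307. 245.] [305. 244.] [299, 239, 13, 10, 46]
    45 (297, 237, 19, 16)
    52 (297, 236, 19, 18)
    60 (298, 236, 18, 19)
side (492.2, -342.0) [321. 258.] [320. 256.] [313, 251, 15, 11, 56]
    45 (311, 249, 20, 17)
    52 (311, 248, 20, 19)
    60 (312, 248, 19, 20)
scene (496.3, -280.1) [314. 244.] [313. 243.] [307, 239, 14, 9, 47]
    45 (303, 237, 21, 14)
    52 (304, 236, 19, 16)
    60 (304, 235, 19, 18)
scene (492.2, -342.0) [333. 253.] [332. 252.] [326, 249, 14, 9, 49]
    45 (322, 246, 21, 15)
    52 (322, 245, 21, 16)
    60 (323, 244, 20, 18)
```

Run:
```python
from h import *
s=dict(np.load('pre.npz'));im=s['img'].copy()
im=cv2.resize(im[130:330,180:340],None,fx=3,fy=3,interpolation=cv2.INTER_CUBIC)
for e in(P2,P3):
  for tilt,col in((50,(0,255,0)),(60,(0,0,255))):
      t=np.radians(tilt);n_=np.array([np.sin(t),-.066*np.sin(t),np.cos(t)]);u=np.array([-np.cos(t),.066*np.cos(t),np.sin(t)]);y=np.array([.066,.998,0])
      C=np.array([e[0],e[1],25])+1*u+4*n_
      for k in(-4,4):
        pts=[((proj(s,C+k*n_+25*np.cos(w)*u+25*np.sin(w)*y,True)+.5-[180,130])*3) for w in np.linspace(0,6.28,60)]
        cv2.polylines(im,[np.int32(pts)],True,col,1)
cv2.imwrite('pics/h.png',im[...,::-1])
```

```text
(no output)
```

View pics/h.png

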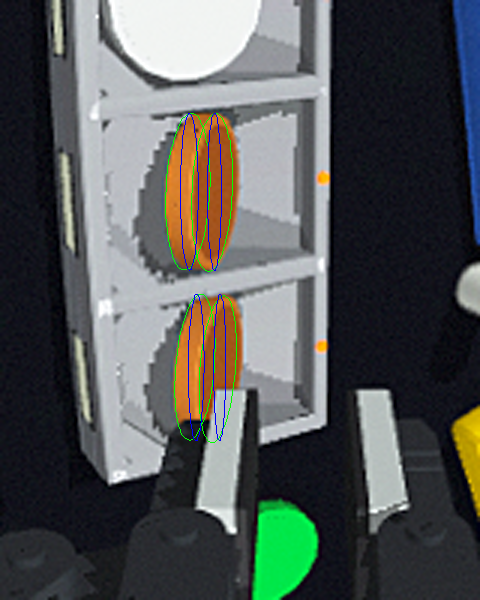

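The picture shows the two leaning discs at crop (203,190) and (208,365), with the fingers coming in from the lower right. Their outline fits a 50 degree lean better than 60, so I'll fit it from both close views.

Run:
```python
from h import *
from scipy.optimize import least_squares
V=[dict(np.load(f)) for f in('tipview.npz','pre.npz')]
def hull(s,p,e):
    x,z,t,dy=p;t=np.radians(t);n_=np.array([np.sin(t),-.066*np.sin(t),np.cos(t)]);u=np.array([-np.cos(t),.066*np.cos(t),np.sin(t)]);y=np.array([.066,.998,0])
    C=tray(e,x,z)+dy*y
    return np.array([proj(s,C+k*n_+25*np.cos(w)*u+25*np.sin(w)*y,True) for k in(-4,4) for w in np.linspace(0,6.28,80)])
for e in(P2,P3):
  obs=[]
  for s in V:
    m=cv2.inRange(cv2.cvtColor(s['img'],cv2.COLOR_RGB2HSV),(5,110,50),(22,255,255))
    n,L,st,c=cv2.connectedComponentsWithStats(m);a0=proj(s,tray(e,3,3),True)
    i=min(range(1,n),key=lambda i:np.hypot(*(c[i]-a0))if st[i,4]>100 else 1e9)
    obs.append(np.argwhere(L==i)[:,::-1].astype(float))
  D=[(np.cos(a),np.sin(a)) for a in np.linspace(0,2*np.pi,24,endpoint=False)]
  def res(p):
    r=[]
    for j,(s,o) in enumerate(zip(V,obs)):
      h=hull(s,p,e)
      for d in D:
        if e is P3 and j==1 and d[1]>.2: continue
        r.append((h@d).max()-(o@d).max()-.5)
    return r
  f=least_squares(res,[3,3,55,0],loss='soft_l1');print(e,f.x.round(1),'rms',np.sqrt(np.mean(np.square(res(f.x)))).round(2))
```

```text
(496.3, -280.1) [ 3.   3.9 46.8  0.4] rms 0.37
(492.2, -342.0) [ 2.6  4.4 45.8  0.5] rms 0.42
```

The fit is good, 0.4 px. The discs lean at about 47 degrees with the lower rim on the stop face, so I'll tilt the tool 43 degrees to match.

```bash
cat >> h.py <<'E'
def grasp(e,back,ov=14,dy=.4,tilt=47):
    t=np.radians(tilt);u=np.array([-np.cos(t),np.sin(t)]);c=np.array([3,4.])+(25-ov+back)*u
    return tray(e,*c)+dy*np.array([.066,.998,0])
E
python3 - <<'E'
from h import *
go(grasp(P2,45),frame(-3.8,43))
print((grasp(P2,0)-grasp(P2,45))/30)
E
```

```text
shift [ 0.37 -0.06 -3.58] turn [-0.018 -0.223 -0.004] deg 12.8
[ 1.02074695 -0.06751784 -1.09703055]
```

Request:
send_rows --steps '[[[0, 0, -1.2], [-0.009, -0.111, 0]], [[0.2, 0, -2.4], [-0.018, -0.223, -0.004]], [[0.37, -0.06, -3.58], [-0.018, -0.223, -0.004]], [[0.37, -0.06, -3.58], [-0.018, -0.223, -0.004]], [[0.37, -0.06, -3.58], [-0.018, -0.223, -0.004]], [[0.37, -0.06, -3.58], [-0.018, -0.223, -0.004]]]'

```text
time: 11.88
tool_pos: [462.2, -278.9, 72.8]
tcp_rot: [136.9, 0.2, 86.2]
ft_force: [1.0, 0.4, 0.3]
finger_gap: 14.4
grip_force: 0.0
```

Run:
```python
from h import *
q=sense();print(q['time'],q['tool_pos'],q['tcp_rot'],q['joint_pos'].round(0))
go(grasp(P2,45),frame(-3.8,43))
go(grasp(P2,0),frame(-3.8,43))
s=snapshot('wrist')
im=cv2.resize(s['img'][110:330,160:400],None,fx=2.7,fy=2.7,interpolation=cv2.INTER_CUBIC);cv2.imwrite('pics/i.png',im[...,::-1])
```

```text
11.875 [ 462.19024071 -278.93513063   72.76986067] [136.86204747   0.22425369  86.21396673] [-60. -18. 138.  52.  46. -89.]
shift [-0.03  0.05 -0.09] turn [ 0.004  0.002 -0.   ] deg 0.3
shift [ 0.99 -0.02 -1.19] turn [ 0.004  0.002 -0.   ] deg 0.3
```

View pics/i.png

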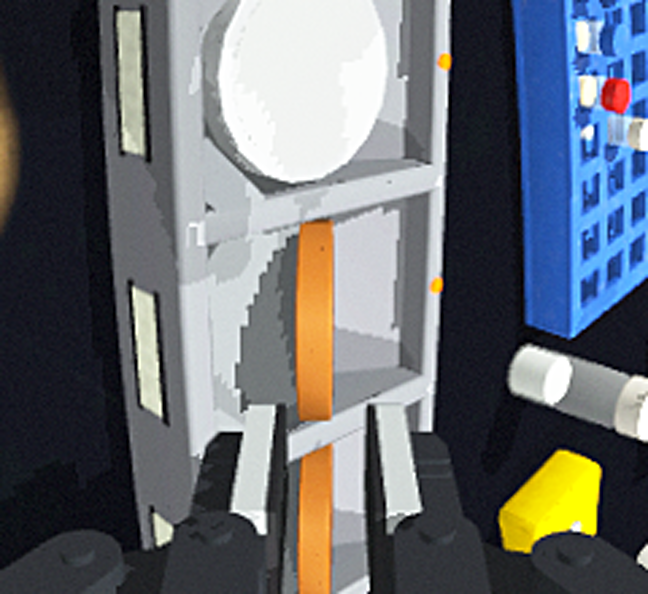

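The picture shows the middle disc edge-on at crop (315,320) between the fingers' lines at 265 and 385, so the tilt fits. The disc sits about 2 mm to the near side, and I'll correct by 1.5 mm.

Request:
send_rows --steps '[[[0.2, 0, -0.3], [0.004, 0.002, 0]], [[0.4, 0, -0.55], [0.004, 0.002, 0]], [[0.6, 0, -0.8], [0.004, 0.002, 0]], [[0.8, 0, -1.02], [0.004, 0.002, 0]], [[0.95, -0.02, -1.21], [0.004, 0.002, 0]], [[0.95, -0.02, -1.21], [0.004, 0.002, 0]], [[0.95, -0.02, -1.21], [0.004, 0.002, 0]]]'

```text
time: 12.8
tool_pos: [491.3, -279.3, 35.4]
tcp_rot: [137.0, -0.1, 86.2]
ft_force: [9.3, -1.5, 1.3]
finger_gap: 14.6
grip_force: 3.9
```

Request:
send_rows --steps '[[[0, 0, 0], [0, 0, 0]], [[0, 0, 0], [0, 0, 0]], [[0, 0, 0], [0, 0, 0]], [[0, 0, 0], [0, 0, 0]]]' --fingers 1 --squeeze 50

```text
time: 13.3
tool_pos: [491.2, -279.1, 35.4]
tcp_rot: [137.0, -0.1, 86.2]
ft_force: [7.6, -0.6, 4.0]
finger_gap: 6.6
grip_force: 47.8
```

Request:
send_rows --steps '[[[-0.2, 0, 0.25], [0, 0, 0]], [[-0.4, 0.02, 0.5], [0, 0, 0]], [[-0.7, 0.04, 0.8], [0, 0, 0]], [[-1.0, 0.06, 1.2], [0, 0, 0]], [[-1.0, 0.06, 1.2], [0, 0, 0]]]'

```text
time: 13.92
tool_pos: [459.3, -276.7, 70.0]
tcp_rot: [137.1, -0.1, 86.1]
ft_force: [0.3, -0.5, -0.4]
finger_gap: 6.6
grip_force: 49.9
```

Run:
```python
from h import *
q=sense();print(q['time'],q['tool_pos'],q['tcp_rot'],q['finger_gap'],q['grip_force'],q['joint_pos'].round(0))
s=snapshot('wrist');t=snapshot('side')
a=cv2.resize(s['img'][110:330,160:400],(600,550));b=cv2.resize(t['img'][170:320,220:370],None,fx=3,fy=3)
cv2.imwrite('pics/j.png',s['img'][110:410,130:430][...,::-1])
m=cv2.inRange(cv2.cvtColor(s['img'],cv2.COLOR_RGB2HSV),(5,110,50),(22,255,255));n,L,st,c=cv2.connectedComponentsWithStats(m)
for i in range(1,n):
  if st[i,4]>150 and 130<c[i][0]<430 and c[i][1]>120: print(c[i].round(),st[i].tolist())
```

```text
13.925 [ 459.26149419 -276.66182218   69.96364504] [ 1.37117083e+02 -1.35005268e-01  8.61467915e+01] 6.57503390613881 49.87861096858978 [-60. -18. 138.  52.  46. -89.]
[149. 142.] [104, 98, 69, 114, 1626]
[281. 274.] [272, 218, 19, 121, 1771]
```

View pics/j.png

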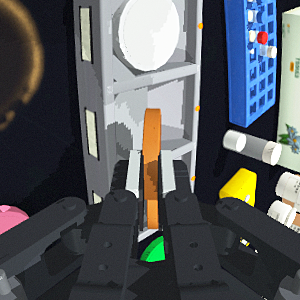

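The picture shows the disc held edge-on between the fingers at crop (152,150). The other leaning disc is just visible below, at (152,217). I'll raise it and carry it over to the rack.

```bash
cat >> h.py <<'E'
RC=np.array([489.8,94.6]);RY=12.0
def slot(k,back,off=10.5,tilt=20,rc=None,ry=None,dx=0,dy=0):
    rc=RC if rc is None else rc;ry=RY if ry is None else ry
    a=np.radians(ry);t=np.radians(tilt);x=(k-2.5)*40+dx-(off+back)*np.sin(t);y=dy
    return np.array([rc[0]+x*np.cos(a)-y*np.sin(a),rc[1]+x*np.sin(a)+y*np.cos(a),37.5+(off+back)*np.cos(t)])
E
python3 - <<'E'
from h import *
go([440,-277,210],frame(-3.8,20))
q=sense();q['tool_pos']=np.array([440,-277,210]);q['tcp_rot']=Ro.as_euler(frame(-3.8,20),'xyz',degrees=True)
go(slot(4,100),frame(RY,20),q);print(slot(4,100))
s=dict(np.load('rackview.npz'))
for p in((305,207),(447,185),(472,415),(345,420)): print(atz(s,p[0]*.7,p[1]*.7,18,True).round(0))
E
```

```text
shift [-0.65 -0.03  4.69] turn [0.023 0.398 0.001] deg 22.9
shift [ 2.38 12.54 -2.29] turn [ 0.    -0.     0.276] deg 15.8
[511.52150287  99.21704796 141.3360346 ]
[402.  22.  18.]
[384. 138.  18.]
[599. 169.  18.]
[604.  47.  18.]
```

Request:
send_rows --steps '[[[-0.3, 0, 1.5], [0, 0, 0]], [[-0.6, 0, 3], [0.006, 0.1, 0]], [[-0.65, 0, 4.7], [0.012, 0.2, 0]], [[-0.65, 0, 4.7], [0.018, 0.3, 0]], [[-0.65, 0, 4.7], [0.023, 0.398, 0]], [[-0.65, 0, 4.7], [0.023, 0.398, 0]]]'

```text
time: 14.78
tool_pos: [441.5, -275.7, 210.4]
tcp_rot: [160.0, -0.0, 86.3]
ft_force: [0.3, -0.4, -0.6]
finger_gap: 6.5
grip_force: 49.8
```

Request:
send_rows --steps '[[[0.5, 2, 0], [0, 0, 0]], [[1, 4, 0], [0, 0, 0]], [[1.5, 6, 0], [0, 0, 0.06]], [[2, 8, 0], [0, 0, 0.12]], [[2.4, 10, 0], [0, 0, 0.18]], [[2.4, 12, 0], [0, 0, 0.23]], [[2.4, 12.5, 0], [0, 0, 0.23]], [[2.4, 12.5, -1], [0, 0, 0.24]], [[2.4, 12.5, -1.5], [0, 0, 0.24]], [[2.4, 12.5, -1.5], [0, 0, 0.24]]]'

```text
time: 16.02
tool_pos: [510.4, 98.3, 163.0]
tcp_rot: [160.2, -0.1, 99.8]
ft_force: [-0.7, -0.3, -0.2]
finger_gap: 6.9
grip_force: 49.8
```

Run:
```python
from h import *
q=sense();print(q['time'],q['tool_pos'],q['tcp_rot'],q['finger_gap'],q['grip_force'],q['joint_pos'].round(0))
s=snapshot('wrist');np.savez('r2.npz',**s)
cv2.imwrite('pics/k.png',cv2.resize(s['img'][60:360,100:500],(800,600),interpolation=cv2.INTER_CUBIC)[...,::-1])
for l,z in(('rack',3),('slot_1',37.5),('racked_disc',37.5)):
  for d in finder.pinpoint(l,'wrist'):
    a=np.array(d['at'])*[560,420];print(l,a.round(),round(d['confidence'],2),atz(s,*a,z,True).round(1))
```

```text
16.025 [510.40733212  98.29968508 162.95676242] [ 1.60205439e+02 -5.38348778e-02  9.98489582e+01] 6.883317676325648 49.78761613368988 [  4. -23. 122.   2.  61.  -7.]
rack [212. 192.] 0.87 [498.2  98.1   3. ]
slot_1 [230. 204.] 0.88 [509.2  97.6  37.5]
slot_1 [133. 215.] 0.83 [428.   83.1  37.5]
slot_1 [273. 199.] 0.83 [547.7 104.4  37.5]
slot_1 [183. 209.] 0.56 [469.6  91.1  37.5]
slot_1 [214. 192.] 0.2 [494.5 107.3  37.5]
racked_disc [134. 217.] 0.92 [428.9  81.7  37.5]
```

View pics/k.png

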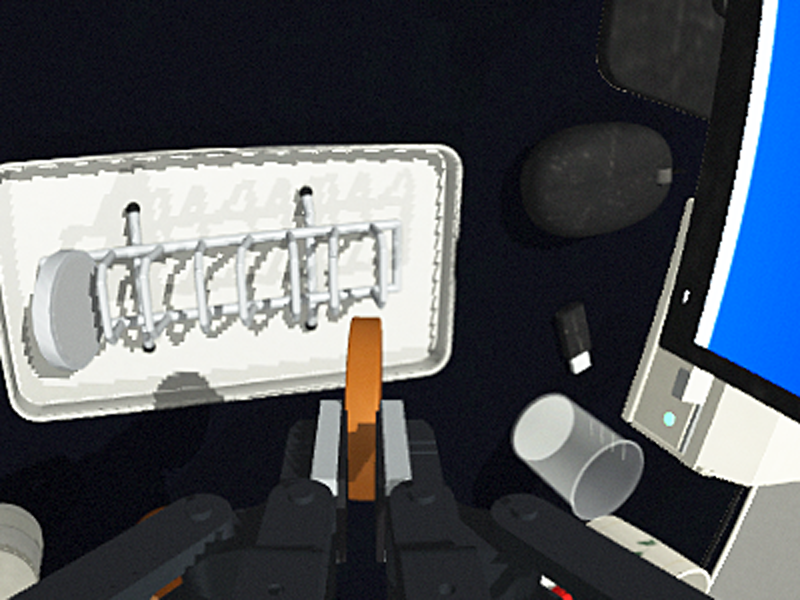

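The picture shows the held disc at crop (365,410), beside slot 4's line. The rack hoop bars are at about columns 103, 145, 200, 243, 295, 333 and 382, with the racked disc at (70,310). I'll check the slot 4 and slot 3 mouths against the hoop tops.

Run:
```python
from h import *
s=dict(np.load('r2.npz'))
rc=np.array([489,94.2]);a=np.radians(10);X=np.array([np.cos(a),np.sin(a)]);Y=np.array([-X[1],X[0]])
for n,p in dict(b1f=(103,295),b2n=(145,300),b2f=(200,285),b3n=(243,280),b3f=(295,270),b4n=(335,268),b4f=(382,262)).items():
  w=atz(s,100+p[0]/2,60+p[1]/2,42,True)[:2]-rc;print(n,'rack x,y',(w@X).round(1),(w@Y).round(1))
im=s['img'].copy()
im=cv2.resize(im[140:240,120:320],None,fx=4,fy=4,interpolation=cv2.INTER_CUBIC)
for k in(1,2,3,4):
  c=np.append(rc+(k-2.5)*40*X,37.5);t=np.radians(20);u=np.append(-np.sin(t)*X,np.cos(t));nn=np.append(np.cos(t)*X,np.sin(t))
  for o in(-4,4):
    pts=[(proj(s,c+o*nn+25*np.cos(w)*u+25*np.sin(w)*np.append(Y,0),True)+.5-[120,140])*4 for w in np.linspace(0,6.28,50)]
    cv2.polylines(im,[np.int32(pts)],True,(255,0,0) if o<0 else (0,160,0),1)
cv2.imwrite('pics/l.png',im[...,::-1])
```

```text
b1f rack x,y -45.5 5.8
b2n rack x,y -28.6 1.7
b2f rack x,y -5.3 5.5
b3n rack x,y 12.7 5.6
b3f rack x,y 35.1 7.5
b4n rack x,y 52.8 6.6
b4f rack x,y 74.4 7.2
```

View pics/l.png

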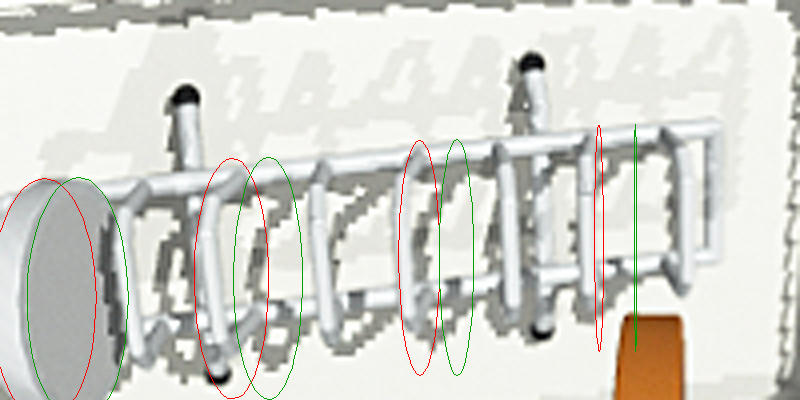

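```bash
sed -i 's/^RC=.*/RC=np.array([489,95.2]);RY=10.6/' h.py
python3 - <<'E'
from h import *
s=dict(np.load('r2.npz'));q=sense()
R=Ro.from_euler('xyz',q['tcp_rot'],degrees=True).as_matrix();T=q['tool_pos']
for off in(6,8,10,12,14):
  for xo in(0,2):
    p=np.array([proj(s,T+R@np.array([xo+25*np.cos(w),k,off+25*np.sin(w)]),True) for k in(-4,4) for w in np.linspace(0,6.28,90)])
    print(off,xo,'top row',p[:,1].min().round(1),'bottom',p[:,1].max().round(1),'cols',p[:,0].min().round(1),p[:,0].max().round(1))
m=cv2.inRange(cv2.cvtColor(s['img'],cv2.COLOR_RGB2HSV),(5,110,50),(22,255,255));n,L,st,c=cv2.connectedComponentsWithStats(m)
for i in range(1,n):
  if st[i,4]>100 and 250<c[i][0]<310: print(c[i].round(),st[i].tolist())
go(slot(4,50,dx=2),frame(RY,20));go(slot(4,0,dx=1.5),frame(RY,20))
E
```

```text
6 0 top row 223.0 bottom 319.5 cols 280.8 299.0
6 2 top row 219.3 bottom 316.4 cols 280.8 299.1
8 0 top row 221.6 bottom 317.1 cols 280.8 298.8
8 2 top row 218.0 bottom 314.1 cols 280.8 298.9
10 0 top row 220.3 bottom 314.8 cols 280.9 298.6
10 2 top row 216.7 bottom 311.7 cols 280.9 298.7
12 0 top row 218.9 bottom 312.5 cols 280.9 298.4
12 2 top row 215.4 bottom 309.5 cols 280.9 298.5
14 0 top row 217.6 bottom 310.3 cols 280.9 298.2
14 2 top row 214.1 bottom 307.2 cols 280.9 298.3
[281. 262.] [272, 219, 19, 92, 1447]
shift [ 0.56  0.14 -2.42] turn [-0.     0.002  0.013] deg 0.8
shift [ 1.1   0.25 -3.98] turn [-0.     0.002  0.013] deg 0.8
```

Run:
```python
from h import *
q=sense();print(q['time'],q['tool_pos'],q['tcp_rot'],q['qd'].round(2))
poses={'rackview':([438.53,100.26,249.18],[179.97,-.026,-179.91]),'trayview':([439.45,-280.55,249.36],[179.98,0,-179.9]),'tipview':([442.88,-282.86,212.34],[-179.84,.26,164.73]),'pre':([450.14,-275.76,177.36],[149.85,-.18,86.45]),'r2':([510.41,98.3,162.96],[160.2,-.05,99.85])}
for n,(t,r) in poses.items():
  s=dict(np.load(n+'.npz'));R=Ro.from_euler('xyz',r,degrees=True).as_matrix();P=s['pose']
  print(n,'cam in tool',(R.T@(P[:3,3]-t)).round(1),Ro.from_matrix(R.T@P[:3,:3]).as_rotvec(degrees=True).round(1),'tcp px',proj(s,t,True).round(1))
```

```text
16.225 [512.8174649   98.44870346 166.87093178] [1.59867253e+02 8.43177874e-03 9.98485778e+01] [ 0.21 -0.   -0.19 -0.12 -0.03  0.1 ]
rackview cam in tool [  84.9   -0.7 -143.5] [117.  117.   19.4] tcp px [281.1 276.3]
trayview cam in tool [  84.9   -0.7 -143.5] [117.  117.   19.4] tcp px [281.1 276.3]
tipview cam in tool [  84.6   -0.8 -143.4] [117.  117.   19.4] tcp px [281.4 276. ]
pre cam in tool [  83.2   -0.3 -143.8] [117.1 117.   19.6] tcp px [281.2 273.3]
r2 cam in tool [  83.4   -0.7 -143.8] [117.1 117.   19.5] tcp px [281.8 273.9]
```

Run:
```python
from h import *
s=dict(np.load('r2.npz'));P=s['pose']
C=Ro.from_rotvec([117,117,19.4],degrees=True).as_matrix();R=P[:3,:3]@C.T;T=P[:3,3]-R@np.array([84.9,-.7,-143.5])
for off in(6,8,10,12,14):
  for xo in(-2,0,2):
    p=np.array([proj(s,T+R@np.array([xo+25*np.cos(w),k,off+25*np.sin(w)]),True) for k in(-4,4) for w in np.linspace(0,6.28,90)])
    print(off,xo,p[:,1].min().round(1),p[:,1].max().round(1),p[:,0].min().round(1),p[:,0].max().round(1))
go(slot(4,50,dx=2),frame(RY,20));go(slot(4,0,dx=1.5),frame(RY,20))
```

```text
6 -2 226.8 321.1 272.5 290.2
6 0 223.3 318.2 272.5 290.3
6 2 219.7 315.1 272.4 290.3
8 -2 225.4 318.8 272.6 290.1
8 0 221.9 315.8 272.5 290.1
8 2 218.3 312.8 272.5 290.2
10 -2 224.0 316.5 272.7 290.0
10 0 220.5 313.5 272.6 290.0
10 2 217.0 310.5 272.6 290.1
12 -2 222.7 314.2 272.8 289.8
12 0 219.2 311.3 272.7 289.9
12 2 215.7 308.3 272.7 289.9
14 -2 221.4 312.0 272.8 289.7
14 0 217.9 309.1 272.8 289.8
14 2 214.5 306.1 272.8 289.8
shift [ 0.56  0.14 -2.42] turn [-0.     0.002  0.013] deg 0.8
shift [ 1.1   0.25 -3.98] turn [-0.     0.002  0.013] deg 0.8
```

Request:
send_rows --steps '[[[0.3, 0.07, -1.2], [0, 0, 0.013]], [[0.55, 0.14, -2.37], [0, 0, 0.013]], [[0.55, 0.14, -2.37], [0, 0, 0.013]], [[0.65, 0.16, -2.65], [0, 0, 0.013]], [[0.75, 0.18, -2.95], [0, 0, 0.013]], [[0.84, 0.2, -3.2], [0, 0, 0.013]], [[0.92, 0.22, -3.4], [0, 0, 0.013]], [[0.98, 0.23, -3.58], [0, 0, 0.013]], [[1.02, 0.24, -3.7], [0, 0, 0.013]], [[1.05, 0.25, -3.8], [0, 0, 0.013]]]'

```text
time: 17.48
tool_pos: [543.6, 106.3, 51.4]
tcp_rot: [160.0, 0.0, 100.6]
ft_force: [0.1, 0.6, -1.0]
finger_gap: 6.6
grip_force: 49.8
```

Run:
```python
from h import *
q=sense();print(q['tool_pos'],q['ft_force']);go(slot(4,0,off=12,dx=1.5),frame(RY,20))
```

```text
[543.61683707 106.27949769  51.39959195] [ 0.09051105  0.55627164 -0.96201467]
shift [ 0.06 -0.02 -0.09] turn [ 0.     0.    -0.001] deg 0.0
```

No contact yet, so I ease down to the rails.

Request:
send_rows --steps '[[[0.03, 0, -0.08], [0, 0, 0]], [[0.04, 0, -0.12], [0, 0, 0]], [[0.04, 0, -0.12], [0, 0, 0]]]'

```text
time: 17.85
tool_pos: [545.1, 106.2, 48.4]
tcp_rot: [159.9, 0.0, 100.6]
ft_force: [-1.0, 0.0, 1.3]
finger_gap: 6.2
grip_force: 50.1
```

Request:
send_rows --steps '[[[0.01, 0, -0.04], [0, 0, 0]], [[0.02, 0, -0.07], [0, 0, 0]], [[0.02, 0, -0.07], [0, 0, 0]]]'

```text
time: 18.23
tool_pos: [546.7, 106.4, 47.8]
tcp_rot: [159.8, 0.0, 100.6]
ft_force: [-6.0, -1.0, 11.6]
finger_gap: 6.2
grip_force: 51.9
```

Request:
send_rows --steps '[[[-0.03, 0, 0.03], [0, 0, 0]], [[-0.03, 0, 0.03], [0, 0, 0]], [[-0.03, 0, 0.03], [0, 0, 0]], [[-0.03, 0, 0.03], [0, 0, 0]]]' --fingers 0.82

```text
time: 18.73
tool_pos: [544.3, 106.2, 46.6]
tcp_rot: [160.0, 0.0, 100.6]
ft_force: [-0.7, 0.2, 0.0]
finger_gap: 15.4
grip_force: 0.0
```

Request:
send_rows --steps '[[[-0.1, -0.02, 0.25], [0, 0, 0]], [[-0.2, -0.04, 0.55], [0, 0, 0]], [[-0.4, -0.07, 1.1], [0, 0, 0]], [[-0.8, -0.14, 2.2], [0, 0, 0]], [[-1, -0.2, 3.8], [0, 0, 0]], [[-1, -0.2, 3.8], [0, 0, 0]], [[-1, -0.2, 3.8], [0, 0, 0]]]'

```text
time: 19.6
tool_pos: [514.5, 100.2, 161.4]
tcp_rot: [159.9, 0.0, 100.6]
ft_force: [0.8, -0.2, -0.3]
finger_gap: 15.6
grip_force: 0.0
```

Run:
```python
from h import *
q=sense();print(q['time'],q['tool_pos'],q['finger_gap'])
s=snapshot('wrist');np.savez('r3.npz',**s)
cv2.imwrite('pics/m.png',cv2.resize(s['img'][60:360,100:500],(800,600),interpolation=cv2.INTER_CUBIC)[...,::-1])
for l,z in(('slot_1',37.5),('racked_disc',37.5),('bronze_a',37.5)):
  for d in finder.pinpoint(l,'wrist'):
    a=np.array(d['at'])*[560,420];print(l,a.round(),round(d['confidence'],2),atz(s,*a,z,True).round(1))
print([slot(k,0,off=0).round(1).tolist() for k in(1,2,3,4)])
V=s
m=cv2.inRange(cv2.cvtColor(s['img'],cv2.COLOR_RGB2HSV),(5,110,50),(22,255,255));n,L,st,c=cv2.connectedComponentsWithStats(m)
a0=proj(s,slot(4,0,off=0),True);i=min(range(1,n),key=lambda i:np.hypot(*(c[i]-a0))if st[i,4]>100 else 1e9)
print('pred centre',a0,'blob',c[i],st[i].tolist())
from scipy.optimize import least_squares
o=np.argwhere(L==i)[:,::-1].astype(float);D=[(np.cos(b),np.sin(b)) for b in np.linspace(0,6.28,24,endpoint=False)]
def hull(p):
  a=np.radians(RY);X=np.array([np.cos(a),np.sin(a),0]);Y=np.array([-X[1],X[0],0]);t=np.radians(p[2]);Z=np.array([0,0,1.])
  u=-np.sin(t)*X+np.cos(t)*Z;nn=np.cos(t)*X+np.sin(t)*Z;C=slot(4,0,off=0,dx=p[0],dy=p[1])
  return np.array([proj(s,C+k*nn+25*np.cos(w)*u+25*np.sin(w)*Y,True) for k in(-4,4) for w in np.linspace(0,6.28,80)])
res=lambda p:[(hull(p)@d).max()-(o@d).max()-.5 for d in D]
f=least_squares(res,[0,0,20],loss='soft_l1');print('dx,dy,tilt',f.x.round(1),np.std(res(f.x)).round(2))
```

```text
19.6 [514.45154615 100.23695827 161.3550744 ] 15.62323072648702
slot_1 [223. 208.] 0.95 [508.1  96.4  37.5]
slot_1 [270. 203.] 0.93 [549.6 103.9  37.5]
slot_1 [366. 276.] 0.72 [678.3  26.9  37.5]
slot_1 [175. 211.] 0.7 [467.4  90.6  37.5]
slot_1 [129. 218.] 0.55 [429.1  82.3  37.5]
racked_disc [129. 216.] 0.69 [429.2  83.4  37.5]
bronze_a [265. 198.] 0.96 [544.2 108.   37.5]
[[430.0, 84.2, 37.5], [469.3, 91.5, 37.5], [508.7, 98.9, 37.5], [548.0, 106.2, 37.5]]
pred centre [269.20408384 199.95805971] blob [268.08286674 198.96416573] [259, 171, 19, 57, 893]
dx,dy,tilt [-0.3  0.8 27.6] 0.44
```

Disc 1 stands in slot 4, about 1 mm from the site. Now back for the second disc.

Run:
```python
from h import *
go([435,-338,180],frame(-3.8,43));print(grasp(P3,45,dy=.5))
q=sense();q['tool_pos']=np.array([435,-338,180]);q['tcp_rot']=Ro.as_euler(frame(-3.8,43),'xyz',degrees=True)
go(grasp(P3,45,dy=.5),frame(-3.8,43),q)
```

```text
shift [ -2.62 -14.61   0.7 ] turn [ 0.024 -0.404 -0.249] deg 27.2
[ 457.11851403 -339.17833406   69.95580729]
shift [ 0.74 -0.04 -3.67] turn [-0. -0. -0.] deg 0.0
```

Request:
send_rows --steps '[[[-0.3, 0, 1.5], [0, 0, 0]], [[-0.7, -2, 1.5], [0, 0, 0]], [[-1, -4, 1.5], [0, 0, -0.1]], [[-1.4, -6, 1.5], [0, 0, -0.2]], [[-1.8, -8, 1.5], [0, 0, -0.249]], [[-2.2, -10, 1.5], [0.006, -0.1, -0.249]], [[-2.6, -12, 1.5], [0.012, -0.2, -0.249]], [[-2.62, -13.5, 1.2], [0.018, -0.3, -0.249]], [[-2.62, -14.6, 0.7], [0.024, -0.404, -0.249]], [[-2.62, -14.6, 0.7], [0.024, -0.404, -0.249]]]'

```text
time: 21.05
tool_pos: [433.3, -338.5, 177.5]
tcp_rot: [137.0, -0.3, 85.9]
ft_force: [0.1, 0.3, 0.3]
finger_gap: 15.6
grip_force: 0.0
```

Request:
send_rows --steps '[[[0, 0, 0], [0, 0, 0]], [[0.3, 0, -1.6], [0, 0, 0]], [[0.74, -0.04, -3.4], [0, 0, 0]], [[0.74, -0.04, -3.67], [0, 0, 0]], [[0.74, -0.04, -3.67], [0, 0, 0]], [[0.74, -0.04, -3.67], [0, 0, 0]], [[0.74, -0.04, -3.67], [0, 0, 0]]]'

```text
time: 21.92
tool_pos: [458.7, -340.5, 74.5]
tcp_rot: [136.7, 0.2, 86.2]
ft_force: [0.3, -0.1, 0.0]
finger_gap: 15.1
grip_force: 0.0
```

Run:
```python
from h import *
q=sense();print(q['time'],q['tool_pos'],q['tcp_rot'],q['finger_gap'],q['joint_pos'].round(0))
s=snapshot('wrist')
m=cv2.inRange(cv2.cvtColor(s['img'],cv2.COLOR_RGB2HSV),(5,110,50),(22,255,255));n,L,st,c=cv2.connectedComponentsWithStats(m)
for i in range(1,n):
  if st[i,4]>100 and 240<c[i][0]<320: print(c[i].round(1),st[i].tolist())
print('pred',proj(s,tray(P3,3,4),True),proj(s,tray(P3,3-17,4+18),True))
go(grasp(P3,0,dy=.5),frame(-3.8,43))
q=sense();print(q['tool_pos'])
for l in('steel_disc','rinse_bottle'): print([(np.array(d['at'])*[560,420]) for d in finder.pinpoint(l,'wrist')])
```

```text
21.925 [ 458.73083956 -340.50207993   74.4700391 ] [136.71791789   0.23453839  86.16465873] 15.132535466140432 [-65.  -9. 131.  53.  48. -95.]
[273.2 228. ] [266, 191, 15, 74, 1056]
pred [273.80503416 228.50233253] [272.94449545 244.18095608]
shift [ 0.97 -0.03 -1.23] turn [0.004 0.004 0.001] deg 0.3
[ 458.55627186 -340.25985343   74.00923635]
[array([265.384,  35.406])]
[array([272.72 , 229.992])]
```

Request:
send_rows --steps '[[[0, 0, 0], [0, 0, 0]], [[0, 0, 0], [0, 0, 0]], [[0, 0, 0], [0, 0, 0]]]'

```text
time: 22.45
tool_pos: [458.0, -338.9, 71.6]
tcp_rot: [136.9, -0.0, 86.2]
ft_force: [0.4, 0.2, -0.7]
finger_gap: 15.6
grip_force: 0.0
```

Run:
```python
from h import *
q=sense();print(q['tool_pos'])
go(grasp(P3,0,dy=.5),frame(-3.8,43))
```

```text
[ 457.96806552 -338.90964817   71.56927817]
shift [ 0.99 -0.08 -1.15] turn [0.    0.002 0.001] deg 0.1
```

Request:
send_rows --steps '[[[0.2, -0.02, -0.24], [0, 0, 0]], [[0.4, -0.03, -0.48], [0, 0, 0]], [[0.6, -0.04, -0.7], [0, 0, 0]], [[0.8, -0.06, -0.92], [0, 0, 0]], [[0.98, -0.08, -1.12], [0, 0, 0]], [[0.98, -0.08, -1.12], [0, 0, 0]], [[0.98, -0.08, -1.12], [0, 0, 0]]]'

```text
time: 23.32
tool_pos: [487.5, -341.3, 38.1]
tcp_rot: [136.9, 0.0, 86.2]
ft_force: [0.0, 0.9, -0.5]
finger_gap: 15.3
grip_force: 0.0
```

Request:
send_rows --steps '[[[0, 0, 0], [0, 0, 0]], [[0, 0, 0], [0, 0, 0]], [[0, 0, 0], [0, 0, 0]], [[0, 0, 0], [0, 0, 0]]]' --fingers 1 --squeeze 50

```text
time: 23.82
tool_pos: [487.4, -341.6, 38.3]
tcp_rot: [136.8, 0.0, 86.2]
ft_force: [-1.7, 0.3, 2.0]
finger_gap: 6.5
grip_force: 51.3
```

Request:
send_rows --steps '[[[-0.2, 0, 0.25], [0, 0, 0]], [[-0.4, 0.02, 0.5], [0, 0, 0]], [[-0.7, 0.04, 0.8], [0, 0, 0]], [[-1.0, 0.06, 1.2], [0, 0, 0]], [[-1.0, 0.06, 1.2], [0, 0, 0]], [[-1.0, 0.06, 1.2], [0, 0, 0]]]'

```text
time: 24.58
tool_pos: [457.4, -339.7, 74.2]
tcp_rot: [136.8, 0.0, 86.1]
ft_force: [0.5, 0.5, -0.9]
finger_gap: 6.2
grip_force: 50.9
```

Run:
```python
from h import *
q=sense();print(q['time'],q['tool_pos'],q['finger_gap'],q['grip_force'])
s=snapshot('wrist')
m=cv2.inRange(cv2.cvtColor(s['img'],cv2.COLOR_RGB2HSV),(5,110,50),(22,255,255));n,L,st,c=cv2.connectedComponentsWithStats(m)
for i in range(1,n):
  if st[i,4]>100 and 240<c[i][0]<320: print(c[i].round(1),st[i].tolist())
go([430,-330,215],frame(-3.8,20))
q=sense();q['tool_pos']=np.array([430,-330,215]);q['tcp_rot']=Ro.as_euler(frame(-3.8,20),'xyz',degrees=True)
go(slot(3,90,off=12,dx=2),frame(RY,20),q)
```

```text
24.575 [ 457.39353578 -339.69710039   74.16322864] 6.183873631075735 50.94763934612274
[280.3 259.4] [272, 216, 18, 91, 1395]
shift [-0.91  0.31  4.71] turn [0.027 0.403 0.001] deg 23.1
shift [ 1.54 14.09 -2.72] turn [0.    0.    0.251] deg 14.4
```

Disc 2 is held cleanly. I'll carry it to above slot 3.

Request:
send_rows --steps '[[[-0.4, 0, 1.5], [0, 0, 0]], [[-0.8, 0.1, 3], [0.006, 0.1, 0]], [[-0.91, 0.3, 4.7], [0.013, 0.2, 0]], [[-0.91, 0.3, 4.7], [0.02, 0.3, 0]], [[-0.91, 0.3, 4.7], [0.027, 0.403, 0]], [[-0.91, 0.3, 4.7], [0.027, 0.403, 0]]]'

```text
time: 25.38
tool_pos: [431.7, -330.1, 215.4]
tcp_rot: [160.0, 0.0, 86.3]
ft_force: [-0.1, 0.3, -1.6]
finger_gap: 6.0
grip_force: 50.9
```

Request:
send_rows --steps '[[[0.2, 2, 0], [0, 0, 0]], [[0.5, 4, 0], [0, 0, 0]], [[0.8, 6, 0], [0, 0, 0.06]], [[1.0, 8, 0], [0, 0, 0.12]], [[1.2, 10, 0], [0, 0, 0.18]], [[1.4, 12, 0], [0, 0, 0.25]], [[1.54, 14, 0], [0, 0, 0.25]], [[1.54, 14.1, -1], [0, 0, 0.25]], [[1.54, 14.1, -2], [0, 0, 0.25]], [[1.54, 14.1, -2], [0, 0, 0.25]]]'

```text
time: 26.62
tool_pos: [473.3, 92.7, 150.6]
tcp_rot: [160.4, -0.1, 100.6]
ft_force: [-0.2, 0.1, -0.5]
finger_gap: 6.2
grip_force: 50.8
```

Request:
send_rows --steps '[[[0, 0, 0], [0, 0, 0]], [[0, 0, 0], [0, 0, 0]], [[0, 0, 0], [0, 0, 0]]]'

```text
time: 27.0
tool_pos: [477.1, 92.2, 156.5]
tcp_rot: [159.9, 0.0, 100.5]
ft_force: [0.6, -0.3, -1.2]
finger_gap: 6.2
grip_force: 50.8
```

Run:
```python
from h import *
q=sense();print(q['time'],q['tool_pos'],q['tcp_rot'],q['finger_gap'],q['grip_force'])
s=snapshot('wrist');P=s['pose']
C=Ro.from_rotvec([117,117,19.4],degrees=True).as_matrix();R=P[:3,:3]@C.T;T=P[:3,3]-R@np.array([84.9,-.7,-143.5])
m=cv2.inRange(cv2.cvtColor(s['img'],cv2.COLOR_RGB2HSV),(5,110,50),(22,255,255));n,L,st,c=cv2.connectedComponentsWithStats(m)
for i in range(1,n):
  if st[i,4]>100 and 240<c[i][0]<350: print(c[i].round(1),st[i].tolist())
for off in(10,12,14):
  for xo in(0,2):
    p=np.array([proj(s,T+R@np.array([xo+25*np.cos(w),k,off+25*np.sin(w)]),True) for k in(-4,4) for w in np.linspace(0,6.28,90)])
    print(off,xo,p[:,1].min().round(1),p[:,1].max().round(1))
for l in('slot_1',):
  for d in finder.pinpoint(l,'wrist'):
    a=np.array(d['at'])*[560,420];print(l,round(d['confidence'],2),atz(s,*a,37.5,True).round(1))
for o in(12,13): go(slot(3,45,off=o,dx=2),frame(RY,20));go(slot(3,0,off=o,dx=1.5),frame(RY,20))
```

```text
27.0 [477.14680529  92.17757313 156.46174462] [1.59870413e+02 1.60479429e-02 1.00457864e+02] 6.23793188007751 50.84099292755127
[310.6 195. ] [305, 168, 12, 55, 571]
[280.4 259.6] [272, 216, 18, 92, 1397]
10 0 220.5 313.5
10 2 217.0 310.5
12 0 219.2 311.3
12 2 215.7 308.3
14 0 217.9 309.1
14 2 214.5 306.1
slot_1 0.9 [469.7  90.4  37.5]
slot_1 0.88 [546.5 108.8  37.5]
slot_1 0.71 [508.6  99.1  37.5]
slot_1 0.65 [429.9  83.3  37.5]
shift [ 0.49  0.11 -2.16] turn [0.    0.001 0.002] deg 0.1
shift [ 0.98  0.2  -3.57] turn [0.    0.001 0.002] deg 0.1
shift [ 0.48  0.11 -2.13] turn [0.    0.001 0.002] deg 0.1
shift [ 0.96  0.2  -3.54] turn [0.    0.001 0.002] deg 0.1
```

Request:
send_rows --steps '[[[0.25, 0.05, -1.1], [0, 0, 0]], [[0.48, 0.11, -2.1], [0, 0, 0]], [[0.48, 0.11, -2.1], [0, 0, 0]], [[0.58, 0.13, -2.4], [0, 0, 0]], [[0.68, 0.15, -2.7], [0, 0, 0]], [[0.77, 0.17, -2.95], [0, 0, 0]], [[0.84, 0.18, -3.15], [0, 0, 0]], [[0.9, 0.19, -3.32], [0, 0, 0]], [[0.93, 0.2, -3.42], [0, 0, 0]], [[0.94, 0.2, -3.46], [0, 0, 0]]]'

```text
time: 28.35
tool_pos: [504.5, 98.4, 51.1]
tcp_rot: [160.0, 0.0, 100.5]
ft_force: [-0.8, 0.1, -1.1]
finger_gap: 6.2
grip_force: 50.9
```

Request:
send_rows --steps '[[[0.02, 0, -0.06], [0, 0, 0]], [[0.03, 0, -0.09], [0, 0, 0]], [[0.03, 0, -0.09], [0, 0, 0]]]'

```text
time: 28.72
tool_pos: [506.5, 98.5, 49.9]
tcp_rot: [159.9, 0.0, 100.5]
ft_force: [-3.9, -0.9, 8.1]
finger_gap: 6.1
grip_force: 52.1
```

Contact at the expected height. I release and back off along the disc.

Request:
send_rows --steps '[[[-0.03, 0, 0.02], [0, 0, 0]], [[-0.03, 0, 0.02], [0, 0, 0]], [[-0.03, 0, 0.02], [0, 0, 0]], [[-0.03, 0, 0.02], [0, 0, 0]]]' --fingers 0.82

```text
time: 29.22
tool_pos: [504.4, 98.4, 49.0]
tcp_rot: [160.0, 0.0, 100.5]
ft_force: [1.0, -0.1, 0.7]
finger_gap: 15.4
grip_force: 0.0
```

Request:
send_rows --steps '[[[-0.1, -0.02, 0.25], [0, 0, 0]], [[-0.2, -0.04, 0.55], [0, 0, 0]], [[-0.4, -0.07, 1.1], [0, 0, 0]], [[-0.8, -0.14, 2.2], [0, 0, 0]], [[-1, -0.2, 3.8], [0, 0, 0]], [[-1, -0.2, 3.8], [0, 0, 0]], [[-1, -0.2, 3.8], [0, 0, 0]], [[-1, -0.2, 3.8], [0, 0, 0]]]'

```text
time: 30.22
tool_pos: [473.6, 92.4, 161.7]
tcp_rot: [160.1, -0.0, 100.5]
ft_force: [-1.2, -1.1, -0.3]
finger_gap: 15.4
grip_force: 0.0
```

Run:
```python
from h import *
from scipy.optimize import least_squares
q=sense();print(q['time'],q['tool_pos'],q['finger_gap'])
s=snapshot('wrist')
for l,z in(('racked_disc',37.5),('bronze_a',37.5)):
  for d in finder.pinpoint(l,'wrist')[:3]:
    a=np.array(d['at'])*[560,420];print(l,round(d['confidence'],2),atz(s,*a,z,True).round(1))
m=cv2.inRange(cv2.cvtColor(s['img'],cv2.COLOR_RGB2HSV),(5,110,50),(22,255,255));n,L,st,c=cv2.connectedComponentsWithStats(m)
D=[(np.cos(b),np.sin(b)) for b in np.linspace(0,6.28,24,endpoint=False)]
for k in(3,4):
  a0=proj(s,slot(k,0,off=0),True);i=min(range(1,n),key=lambda i:np.hypot(*(c[i]-a0))if st[i,4]>100 else 1e9)
  o=np.argwhere(L==i)[:,::-1].astype(float)
  def hull(p):
    a=np.radians(RY);X=np.array([np.cos(a),np.sin(a),0]);Y=np.array([-X[1],X[0],0]);t=np.radians(p[2]);Z=np.array([0,0,1.])
    u=-np.sin(t)*X+np.cos(t)*Z;nn=np.cos(t)*X+np.sin(t)*Z;C=slot(k,0,off=0,dx=p[0],dy=p[1])
    return np.array([proj(s,C+j*nn+25*np.cos(w)*u+25*np.sin(w)*Y,True) for j in(-4,4) for w in np.linspace(0,6.28,80)])
  res=lambda p:[(hull(p)@d).max()-(o@d).max()-.5 for d in D]
  f=least_squares(res,[0,0,20],loss='soft_l1');print(k,st[i].tolist(),'dx,dy,tilt',f.x.round(1),np.std(res(f.x)).round(2))
```

```text
30.225 [473.62714901  92.41827889 161.71411151] 15.37355094418185
racked_disc 0.59 [430.6  82.7  37.5]
bronze_a 0.95 [506.3  95.4  37.5]
bronze_a 0.82 [546.3 -90.   37.5]
bronze_a 0.75 [547.4 107.8  37.5]
3 [263, 172, 15, 56, 742] dx,dy,tilt [-0.7  0.1 23.3] 0.42
4 [307, 168, 12, 54, 544] dx,dy,tilt [ 0.1  0.7 28.2] 0.35
```

Both bronze discs stand within about 1 mm of slots 3 and 4, and the robot is clear. I hand in.

```bash
python3 -c "
from bench import order
print(order.hand_in())"
```

```text
the job is handed in; nothing more can be done
None
```

Job handed in: both bronze discs stand in rack slots 3 and 4, each about 1 mm from the slot centre by my last wrist picture, the racked steel disc measured in place and the tray's steel disc and the objects beside the work were not touched; no verdict was returned.

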